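# Push the air tube home in the manifold's open push-fit port

## Robot

A 7-joint arm with a two-finger parallel gripper is mounted at the origin on a cart in front of the work surface, level with it; the furniture and walls round the work are solid. World frame = base frame: x ahead of the robot, y to its left, z up, the work surface at z = 0. Lengths are in mm, angles in rad, forces in N, time in s.
With the tool pointing down it reaches from about 400 to 875 mm from the base axis. Payload 4.4 kg.
Tool frame: the origin (TCP) lies between the finger pads; the fingertips stand 22 mm ahead of it and the grasp point (between the pads) lies 3 mm ahead of it; z points along the fingers, y is the line along which they close (so a half turn about z gives the same grasp; the last joint's range is limited). The gripper opens to 85 mm and grips with 20 to 120 N. Pads are 22 mm wide; open, the fingers measure 114 mm over their backs; the gripper's body (76 mm by 85 mm) begins 54 mm behind the grasp point. The pads swing forward as they close: fully open they stand 13 mm farther back than shut.
Start: joints at [-1.224, 0.628, 0.038, 1.517, -0.027, 0.996, -0.02], TCP at [260.743, 595.425, 253.313] pointing down, gripper open.
Joint ranges: [-3.06, 3.06], [-0.37, 2.12], [-1.25, 1.32], [0.18, 2.47], [-1.1, 4.24], [0.23, 1.98], [-2.94, 2.94]. Speed limits (rad/s): [2.57, 2.57, 3.14, 3.14, 3.14, 3.14, 3.14].

## Interface

Orientations are given as [roll, pitch, yaw] about the fixed x, y, z axes, in that order (R = Rz(yaw) Ry(pitch) Rx(roll)).
In Python, from cell import ctrl gives the robot as it stands.
- The arm moves only by the tool step_arm, never from a script. Its argument "plan" is a list of rows, each an object of numbers: "dx", "dy", "dz": the shift along the tool's x, y, z scaled (see below); "ax", "ay", "az": the turn, a rotation vector about the tool's x, y, z scaled (see below); "gripper": the opening, from 0 (shut) to 1 (fully open). A call has 1 to 20 rows; each row shifts and turns the commanded pose from where the row before left it, along the tool's axes as they then stand; what a row does not reach is not made up. The controller multiplies each number of a shift by 0.3 m and each number of a turn by 90 degrees. A row lasts 1/8 s, in which the tool goes at most 62.5 mm and 10.7 degrees, less where a joint would pass 70% of its speed; a pose out of reach is approached as far as the arm can. A call with a number of a shift or a turn outside -1 to 1 is refused whole. A call with a gripper value outside its range is refused whole. The fingers move at their own pace and stop on an object; the grip force is fixed at half the most. Time passes only in rows, so rows that do not move let the fingers close. It gives the time, the measured TCP pose, the force, the opening and the grip force at its end, in the units of the state.
- ctrl.read_state(): the state, without advancing time (a new reading comes with each control period).
- ctrl.get_image(name): name is "side" or "top" or "wrist"; returns a dict with "color" (400x640x3 uint8, red, green, blue), "range_z" (400x640 float32, mm along the optical axis (not along the pixel's ray), 0 where there is no reading), "fx", "fy", "cx", "cy" (pixels), "T" (4x4, takes a point from camera to world coordinates); the wrist camera has in their place "T_tool_cam" (4x4, takes a point from camera to tool coordinates, whose origin is the TCP and whose axes are the flange's). Camera axes: x right, y down, z forward; pixel columns grow to the right and rows downward; lengths in mm; the calibration is good to about 2 mm. A picture is of the moment at which its call begins: read the wrist's pose just before it.
- ctrl.finish_job(): hands the job in; it is judged then, once.
The state is a dict: "clock": time; "qpos": joint angles; "qd": joint speeds; "tau": joint torques, N m; "eef_pos": TCP position; "tool_rot": TCP orientation; "force": force on the tool from outside, world axes, zero at the start; "torque": the same for the moment, N m; "width": finger opening in mm; "gripper_force": force on a finger pad.
Only numpy, scipy, OpenCV 4.12 (cv2) and the standard library are available. Lean on these libraries where they do the work, as an engineer would, in place of code of your own. Each camera call takes 0.05 s, during which the arm holds its last target. There are 200 camera calls.

## Task

Take the long aluminium air tube out of the wooden rack and push it, upright, into the one open push-fit port of the compressed-air manifold, past the stiff seal until it bottoms, then let go and leave it standing there. The two short tubes are not wanted, and the manifold's other two ports are blanked off.

Things in the scene. Friction and masses are not known exactly. Their poses are not given: they have to be found in the camera images.
- long_tube_mid (a point): Centre (half-way up) of the long aluminium air tube: plain, straight, 25 mm in diameter, 130 mm long, 0.1 kg, loose, both ends alike. The tallest of three upright tubes in a wooden rack; the other two are 75 mm long. z runs up the tube, y along the row of tubes. Take it about 30 mm below its top, the fingers closing across the row, so that they later clear the fitting.
- rack: Fixed wooden block, 70 x 230 mm and 45 mm high; origin at the centre of its underside, y along its length. Three equal blind holes, 75 mm apart, 35 mm deep, 28 mm wide, hold the tubes upright; any of them may hold the long tube, which stands 95 mm out of it.
- port_mouth (a point): Centre of the open fitting's mouth, level with its rim, 81 mm above the table; z up, y along the manifold. A grey socket, its flared mouth 48 mm wide inside (64 outside), funnelling to a 31 mm bore 14 mm down. One of three fittings 75 mm apart on a fixed aluminium bar (56 x 235 x 25 mm); the other two hold grey plugs with a knob, 22 mm higher than the rim; which one is open varies.
- seal (a joint): How far the black seal in the open port is pushed down, in m: 0 untouched, 0.022 when the tube has bottomed. It first stops the tube's foot 20 mm below the rim; pushed with 8 to 12 N it gives way and stays where it is left. Bottomed, the foot is 42 mm below the rim and the tube's top 88 mm above it.
Not all that is in view belongs to the job. What is shaped like the part that bears long_tube_mid but purple is not meant.

How it is judged (in metres and radians):
At the end, for the whole second after the job is handed in: The long tube stands in the open port within 6 mm of bottoming (its centre less than 29 mm above the rim, at most 12 mm off the port's axis, leaning less than 10 degrees), the seal is pushed down by more than 16 mm, and the tube is at rest and released (z of long_tube_mid in the frame of port_mouth below 0.029 m and horizontal distance between long_tube_mid and port_mouth below 0.012 m and angle between long_tube_mid's own z axis and vertical below 0.175 rad and value of joint seal above 0.016 m and linear speed of long_tube below 0.02 m/s); the robot touches nothing.
It also fails if it takes over 38 s, if anything falls off the work surface, if the arm or the gripper's body presses on something with over 40 N, if the wrist force passes 120 N, or if a joint passes its speed limit or range.

## Working session

There is one attempt and no reset: what is moved stays moved. The work goes in short steps, Python scripts to look and compute and a tool call to move; the robot and the scene stay as the last step left them, time stands still between calls to the robot, and variables do not carry over. Pictures are saved under pics/ and viewed, at most 10 in all, crops included, and the job is handed in when it is done.

Besides the shell and the picture viewer there is one more tool, called by a JSON object that holds its "api" and its "payload". step_arm: Moves the arm, as the interface text tells. Shifts and turns lie within -1 to 1; 1 stands for 0.3 m of shift or 90 degrees of turn. Its arguments: {"type":"object","properties":{"plan":{"type":"array"}},"required":["plan"]}

```bash
mkdir -p pics; cat > h.py <<'E'
import numpy as np, cv2
from cell import ctrl
def snap(n):
    s=ctrl.read_state(); im=ctrl.get_image(n); im['s']=s
    np.savez(f'{n}.npz',**{k:v for k,v in im.items() if k!='s'})
    return im
def pts(im):
    z=im['range_z'].astype(float); v,u=np.indices(z.shape)
    P=np.stack([(u-im['cx'])/im['fx']*z,(v-im['cy'])/im['fy']*z,z,np.ones_like(z)],-1)
    if 'T' in im: T=im['T']
    else:
        from scipy.spatial.transform import Rotation as R
        s=im['s']; W=np.eye(4); W[:3,:3]=R.from_euler('xyz',s['tool_rot']).as_matrix(); W[:3,3]=s['eef_pos']; T=W@im['T_tool_cam']
    P=(P@T.T)[...,:3]; P[z==0]=np.nan
    return P
E
python3 - <<'E'
from h import *
s=ctrl.read_state(); print(s)
ims=[snap(n) for n in('top','side')]
c=np.hstack([cv2.resize(i['color'],(400,250)) for i in ims])
cv2.imwrite('pics/top.png',ims[0]['color'][...,::-1]);cv2.imwrite('pics/side.png',ims[1]['color'][...,::-1])
E
```

```text
{'clock': 0.0, 'qpos': array([-1.22375279,  0.6293648 ,  0.03844089,  1.51834674, -0.02700491,
        0.99628355, -0.01998837]), 'qd': array([-1.04065689e-03,  2.53785581e-04, -3.08034752e-04, -3.36781548e-04,
        7.55483089e-05, -7.77979647e-04, -9.02733197e-04]), 'tau': array([ 6.63465180e-04, -5.63405585e+01,  1.22617945e+00, -1.93450713e+01,
        1.09165601e-02,  1.06919889e-02,  1.36793659e-05]), 'eef_pos': array([260.53258681, 594.88109169, 252.38372037]), 'tool_rot': array([-3.13970829e+00,  2.05802342e-05,  2.72875943e+00]), 'force': array([ 0.07999485, -0.19978269, -0.04936824]), 'torque': array([-0.03030944, -0.00756971,  0.02636149]), 'gripper_force': 0.0, 'width': 85.5096346966096}
```

View pics/top.png

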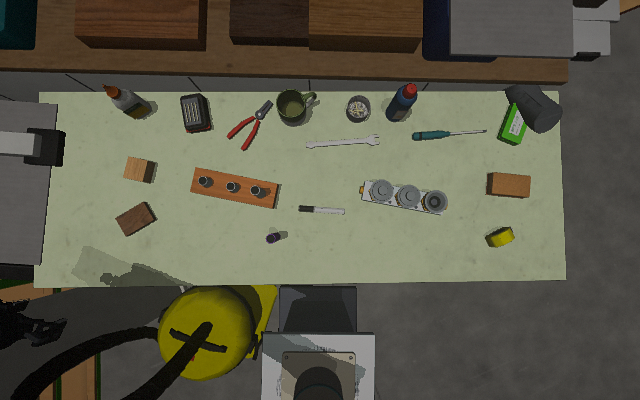

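View pics/side.png

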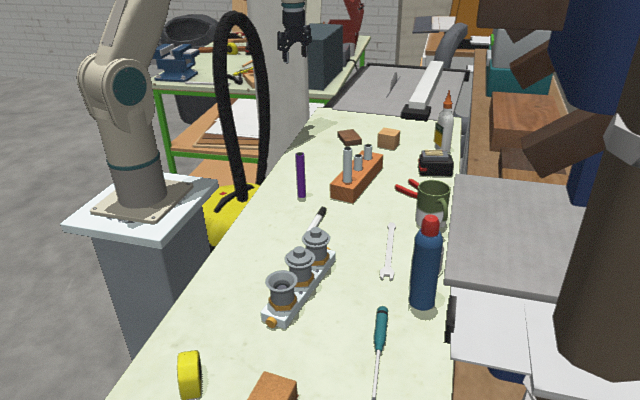

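The top view shows the rack tubes at (205,181), (232,186) and (257,191), with a purple tube at (275,237). The manifold fittings are at (381,190) and (408,196), both plugged, and (435,201), which is open. In the side view the tallest grey tube is at (347,165), at the near end of the rack, so it is the one at top (257,191). The purple tube at (300,175) is the decoy. I'll measure these and confirm in a crop.

```bash
python3 - <<'E'
from h import *
ims={n:dict(np.load(n+'.npz')) for n in('top','side')}
P={n:pts(i) for n,i in ims.items()}
t=P['top']; np.set_printoptions(precision=1,suppress=True)
print('table',np.nanmedian(t[255:270,320:420,2]), 'mm/px',1/ims['top']['fx']*ims['top']['range_z'][260,350])
for n,(u,v),r in[('A',(205,181),9),('B',(232,186),9),('C',(257,191),9),('p1',(381,190),14),('p2',(408,196),14),('p3',(435,201),14)]:
    q=t[v-r:v+r,u-r:u+r].reshape(-1,3); q=q[~np.isnan(q[:,0])]; zt=np.percentile(q[:,2],99); m=q[q[:,2]>zt-8]; print(n,zt,len(m),m.mean(0),(m.min(0)+m.max(0))/2,np.ptp(m,0))
# rack & bar side: minimal rects from heights
for nm,(u0,u1,v0,v1),zr in[('rack',(180,290,160,215),(38,50)),('bar',(350,455,170,222),(18,32))]:
    q=t[v0:v1,u0:u1].reshape(-1,3); q=q[(q[:,2]>zr[0])&(q[:,2]<zr[1])].astype(np.float32); print(nm,len(q),cv2.minAreaRect(q[:,:2]))
s=P['side']
def side(nm,u0,u1,v0,v1,lo,hi):
    q=s[v0:v1,u0:u1].reshape(-1,3); q=q[(q[:,2]>lo)&(q[:,2]<hi)]; print(nm,len(q),np.median(q,0),q.min(0),q.max(0))
side('tube',340,356,140,186,60,160)
side('port',262,302,268,300,70,95)
a=cv2.resize(ims['side']['color'][130:330,250:400],(600,800),interpolation=cv2.INTER_CUBIC)[...,::-1]
a=cv2.resize(a,(450,600)); b=cv2.resize(ims['top']['color'][160:250,180:290][...,::-1],(350,286),interpolation=cv2.INTER_CUBIC)
c=cv2.resize(ims['top']['color'][160:250,350:460][...,::-1],(350,286),interpolation=cv2.INTER_CUBIC)
cv2.imwrite('pics/crop.png',np.hstack([a,np.vstack([b,c,np.zeros((28,350,3),np.uint8)])]))
E
```

```text
table -1.0923478047495792 mm/px 2.8573307715432152
A 87.94199437161052 71 [574.3 315.5  84.5] [573.8 315.6  84.5] [23.8 22.8  8.2]
B 88.1327981099884 70 [560.1 242.5  84.7] [560.2 242.   84.8] [21.3 24.1  7.7]
C 142.5425955878854 78 [546.3 168.6 139.5] [547.3 169.  139.9] [23.  22.6 10.5]
p1 103.93123459362539 68 [ 555.  -159.   102.1] [ 554.9 -159.6  102.4] [21.3 23.8 11.5]
p2 104.02628728415746 66 [ 542.  -233.1  101.9] [ 542.9 -233.4  101.7] [21.3 24.   8.3]
p3 83.35755178425501 223 [ 529.5 -308.9   79.4] [ 529.6 -308.    79.9] [59.5 60.6  9. ]Traceback (most recent call last):
  File "<stdin>", line 10, in <module>
cv2.error: OpenCV(4.12.0) /io/opencv/modules/imgproc/src/convhull.cpp:143: error: (-215:Assertion failed) total >= 0 && (depth == CV_32F || depth == CV_32S) in function 'convexHull'
```

```bash
python3 - <<'E'
from h import *
ims={n:dict(np.load(n+'.npz')) for n in('top','side')}
def proj(i,p):
    c=np.linalg.inv(i['T'])@np.r_[p,1]; return np.round([c[0]/c[2]*i['fx']+i['cx'],c[1]/c[2]*i['fy']+i['cy']])
for n,i in ims.items(): print(n,proj(i,[260,595,252]),proj(i,[546,168,140]),proj(i,[0,0,0]),i['T'][:3,3])
P=pts(ims['top']); Q=pts(ims['side'])
np.set_printoptions(precision=0,suppress=True)
print('hose top',[P[v,u] for v,u in((340,205),(330,160),(345,100),(370,165),(330,30),(148,50),(290,200))])
print('hose side',[Q[v,u] for v,u in((14,240),(100,225),(120,258),(180,262),(40,293),(180,300))])
a=cv2.resize(ims['side']['color'][130:330,250:400],(450,600),interpolation=cv2.INTER_CUBIC)[...,::-1]
b=cv2.resize(ims['top']['color'][160:250,180:290][...,::-1],(350,286),interpolation=cv2.INTER_CUBIC)
c=cv2.resize(ims['top']['color'][160:250,350:460][...,::-1],(350,286),interpolation=cv2.INTER_CUBIC)
cv2.imwrite('pics/crop.png',np.hstack([a,np.vstack([b,c,np.zeros((28,350,3),np.uint8)])]))
E
```

```text
top [ 42. 315.] [255. 190.] [318. 389.] [ 466.28639015   11.92849266 1083.91378449]
side [295.  57.] [348. 148.] [144. 200.] [ 809.83378866 -963.67015201  696.4771769 ]
hose top [array([  64.,  384., -225.]), array([  93.,  541., -239.]), array([125., 596.,  23.]), array([108., 370., 149.]), array([254., 555., 340.]), array([661., 750.,  35.]), array([ 220.,  426., -293.])]
hose side [array([117., 499., 406.]), array([101., 357., 173.]), array([ 82., 635.,  -8.]), array([  84.,  612., -260.]), array([265., 568., 316.]), array([425., 116.,  56.])]
```

View pics/crop.png

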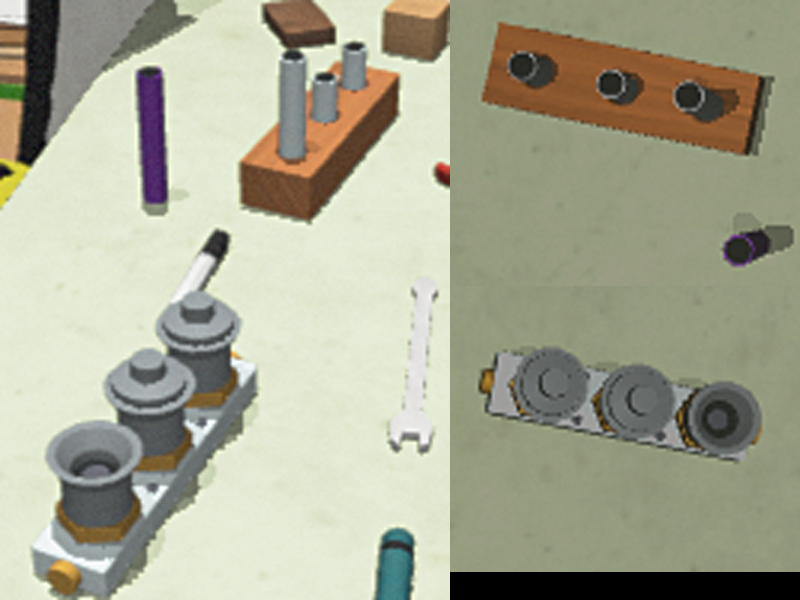

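The crop confirms it: the tall grey tube is at the near end of the rack, and the open port is the nearest fitting on the manifold. The purple tube stands apart from both. I'll move above the tube.

{"api": "step_arm", "payload": {"plan": [{"dx":-0.1033,"dy":-0.0657,"gripper":1},{"dx":-0.1033,"dy":-0.0657,"gripper":1},{"dx":-0.1033,"dy":-0.0657,"gripper":1},{"dx":-0.1033,"dy":-0.0657,"gripper":1},{"dx":-0.1033,"dy":-0.0657,"gripper":1},{"dx":-0.1033,"dy":-0.0657,"gripper":1},{"dx":-0.1033,"dy":-0.0657,"gripper":1},{"dx":-0.1033,"dy":-0.0657,"gripper":1},{"dx":-0.1033,"dy":-0.0657,"gripper":1},{"dx":-0.1033,"dy":-0.0657,"gripper":1},{"dx":-0.1033,"dy":-0.0657,"gripper":1},{"dx":-0.1033,"dy":-0.0657,"gripper":1},{"dx":-0.1033,"dy":-0.0657,"gripper":1},{"dx":-0.1033,"dy":-0.0657,"gripper":1},{"az":-0.0476,"gripper":1},{"az":-0.0476,"gripper":1},{"az":-0.0476,"gripper":1},{"gripper":1},{"gripper":1}]}}

```text
invalid input
```

```bash
python3 - <<'E'
from h import *
np.set_printoptions(precision=2,suppress=True)
im=snap('wrist'); s=im['s']; print(s['clock'],s['eef_pos'],s['tool_rot'],s['qpos'],im['T_tool_cam'])
P=pts(im); q=P.reshape(-1,3); q=q[~np.isnan(q[:,0])]
m=q[(q[:,2]>128)&(q[:,2]<150)&(np.hypot(q[:,0]-547,q[:,1]-168.5)<30)]; print(len(m))
if len(m): print(m.mean(0),m.min(0),m.max(0))
cv2.imwrite('pics/w1.png',im['color'][...,::-1])
E
```

```text
0.1 [260.52 594.94 252.5 ] [-3.14  0.    2.73] [-1.22  0.63  0.04  1.52 -0.03  1.   -0.02] [[  -0.     -0.96   -0.27   68.69]
 [   1.     -0.      0.      1.77]
 [  -0.     -0.27    0.96 -119.69]
 [   0.      0.      0.      1.  ]]
0
```

View pics/w1.png

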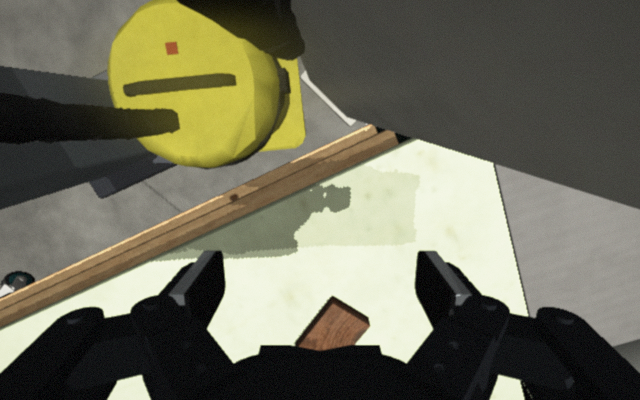

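The call was refused, so the picture still shows the start view: fingers over the bare table, with the yellow vacuum at (200,80). The rows probably need every field.

{"api": "step_arm", "payload": {"plan": [{"dx":-0.1033,"dy":-0.0657,"dz":0,"ax":0,"ay":0,"az":0,"gripper":1},{"dx":-0.1033,"dy":-0.0657,"dz":0,"ax":0,"ay":0,"az":0,"gripper":1},{"dx":-0.1033,"dy":-0.0657,"dz":0,"ax":0,"ay":0,"az":0,"gripper":1},{"dx":-0.1033,"dy":-0.0657,"dz":0,"ax":0,"ay":0,"az":0,"gripper":1},{"dx":-0.1033,"dy":-0.0657,"dz":0,"ax":0,"ay":0,"az":0,"gripper":1},{"dx":-0.1033,"dy":-0.0657,"dz":0,"ax":0,"ay":0,"az":0,"gripper":1},{"dx":-0.1033,"dy":-0.0657,"dz":0,"ax":0,"ay":0,"az":0,"gripper":1},{"dx":-0.1033,"dy":-0.0657,"dz":0,"ax":0,"ay":0,"az":0,"gripper":1},{"dx":-0.1033,"dy":-0.0657,"dz":0,"ax":0,"ay":0,"az":0,"gripper":1},{"dx":-0.1033,"dy":-0.0657,"dz":0,"ax":0,"ay":0,"az":0,"gripper":1},{"dx":-0.1033,"dy":-0.0657,"dz":0,"ax":0,"ay":0,"az":0,"gripper":1},{"dx":-0.1033,"dy":-0.0657,"dz":0,"ax":0,"ay":0,"az":0,"gripper":1},{"dx":-0.1033,"dy":-0.0657,"dz":0,"ax":0,"ay":0,"az":0,"gripper":1},{"dx":-0.1033,"dy":-0.0657,"dz":0,"ax":0,"ay":0,"az":0,"gripper":1},{"dx":0,"dy":0,"dz":0,"ax":0,"ay":0,"az":-0.0476,"gripper":1},{"dx":0,"dy":0,"dz":0,"ax":0,"ay":0,"az":-0.0476,"gripper":1},{"dx":0,"dy":0,"dz":0,"ax":0,"ay":0,"az":-0.0476,"gripper":1},{"dx":0,"dy":0,"dz":0,"ax":0,"ay":0,"az":0,"gripper":1},{"dx":0,"dy":0,"dz":0,"ax":0,"ay":0,"az":0,"gripper":1}]}}

```text
clock: 2.52
eef_pos: [547.4, 168.5, 253.2]
tool_rot: [-3.141, -0.0, 2.952]
force: [-0.8, 0.7, 0.5]
width: 85.4
gripper_force: 0.0
```

```bash
python3 - <<'E'
from h import *
np.set_printoptions(precision=2,suppress=True)
im=snap('wrist'); s=im['s']; print(s['clock'],s['eef_pos'],s['tool_rot'],s['qpos'])
P=pts(im); q=P.reshape(-1,3); q=q[~np.isnan(q[:,0])]
for z0,z1 in((132,150),(60,128)):
  m=q[(q[:,2]>z0)&(q[:,2]<z1)&(np.hypot(q[:,0]-547,q[:,1]-168.5)<30)]; print(len(m))
  if len(m): print(m.mean(0),m.min(0),m.max(0))
m=q[(q[:,2]>40)&(q[:,2]<50)&(abs(q[:,1]-200)<120)]; print(len(m), m.mean(0))
cv2.imwrite('pics/w2.png',im['color'][...,::-1])
E
```

```text
2.525 [547.37 168.54 253.17] [-3.14 -0.    2.95] [-0.34  0.52 -0.01  1.74  0.01  0.89  1.03]
835
[544.66 169.5  139.17] [533.14 157.04 132.16] [557.71 181.43 141.55]
371
[535.86 171.38  98.43] [533.13 158.82  61.08] [543.38 181.53 127.98]
10148 [554.86 225.76  44.14]
```

View pics/w2.png

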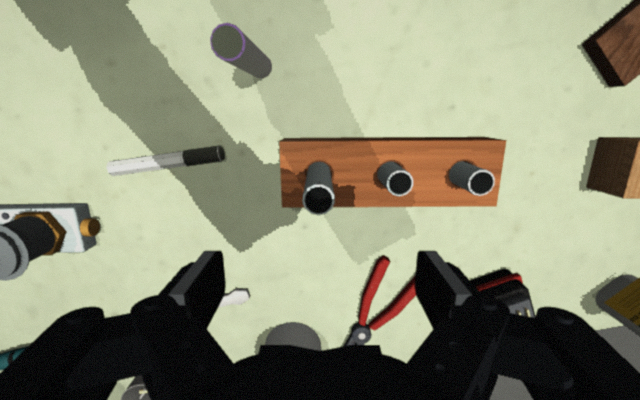

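The long tube's rim is at (319,197) in the wrist view, measured at (545.5, 169.3), with the rack square to the fingers. I'll shift 2 mm, go down 140 mm and grip.

{"api": "step_arm", "payload": {"plan": [{"dx":0.006,"dy":0.001,"dz":0.0667,"ax":0,"ay":0,"az":0,"gripper":1},{"dx":0,"dy":0,"dz":0.0667,"ax":0,"ay":0,"az":0,"gripper":1},{"dx":0,"dy":0,"dz":0.0667,"ax":0,"ay":0,"az":0,"gripper":1},{"dx":0,"dy":0,"dz":0.0667,"ax":0,"ay":0,"az":0,"gripper":1},{"dx":0,"dy":0,"dz":0.0667,"ax":0,"ay":0,"az":0,"gripper":1},{"dx":0,"dy":0,"dz":0.0667,"ax":0,"ay":0,"az":0,"gripper":1},{"dx":0,"dy":0,"dz":0.0667,"ax":0,"ay":0,"az":0,"gripper":1},{"dx":0,"dy":0,"dz":0,"ax":0,"ay":0,"az":0,"gripper":1},{"dx":0,"dy":0,"dz":0,"ax":0,"ay":0,"az":0,"gripper":0},{"dx":0,"dy":0,"dz":0,"ax":0,"ay":0,"az":0,"gripper":0},{"dx":0,"dy":0,"dz":0,"ax":0,"ay":0,"az":0,"gripper":0},{"dx":0,"dy":0,"dz":0,"ax":0,"ay":0,"az":0,"gripper":0},{"dx":0,"dy":0,"dz":0,"ax":0,"ay":0,"az":0,"gripper":0},{"dx":0,"dy":0,"dz":0,"ax":0,"ay":0,"az":0,"gripper":0},{"dx":0,"dy":0,"dz":0,"ax":0,"ay":0,"az":0,"gripper":0}]}}

```text
clock: 4.45
eef_pos: [546.1, 169.1, 113.9]
tool_rot: [3.141, 0.001, 2.953]
force: [-0.3, -0.5, 5.6]
width: 23.7
gripper_force: 58.4
```

{"api": "step_arm", "payload": {"plan": [{"dx":0,"dy":0,"dz":-0.03,"ax":0,"ay":0,"az":0,"gripper":0},{"dx":0,"dy":0,"dz":-0.06,"ax":0,"ay":0,"az":0,"gripper":0},{"dx":0,"dy":0,"dz":-0.08,"ax":0,"ay":0,"az":0,"gripper":0},{"dx":0,"dy":0,"dz":-0.09,"ax":0,"ay":0,"az":0,"gripper":0},{"dx":0,"dy":0,"dz":-0.09,"ax":0,"ay":0,"az":0,"gripper":0},{"dx":0,"dy":0,"dz":-0.08,"ax":0,"ay":0,"az":0,"gripper":0},{"dx":-0.0206,"dy":-0.131,"dz":0,"ax":0,"ay":0,"az":0,"gripper":0},{"dx":-0.0206,"dy":-0.131,"dz":0,"ax":0,"ay":0,"az":0,"gripper":0},{"dx":-0.0206,"dy":-0.131,"dz":0,"ax":0,"ay":0,"az":0,"gripper":0},{"dx":-0.0206,"dy":-0.131,"dz":0,"ax":0,"ay":0,"az":0,"gripper":0},{"dx":-0.0206,"dy":-0.131,"dz":0,"ax":0,"ay":0,"az":0,"gripper":0},{"dx":-0.0206,"dy":-0.131,"dz":0,"ax":0,"ay":0,"az":0,"gripper":0},{"dx":-0.0206,"dy":-0.131,"dz":0,"ax":0,"ay":0,"az":0,"gripper":0},{"dx":-0.0206,"dy":-0.131,"dz":0,"ax":0,"ay":0,"az":0,"gripper":0},{"dx":-0.0206,"dy":-0.131,"dz":0,"ax":0,"ay":0,"az":0,"gripper":0},{"dx":-0.0206,"dy":-0.131,"dz":0,"ax":0,"ay":0,"az":0,"gripper":0},{"dx":-0.0206,"dy":-0.131,"dz":0,"ax":0,"ay":0,"az":0,"gripper":0},{"dx":-0.0206,"dy":-0.131,"dz":0,"ax":0,"ay":0,"az":0,"gripper":0},{"dx":0,"dy":0,"dz":0,"ax":0,"ay":0,"az":0,"gripper":0},{"dx":0,"dy":0,"dz":0,"ax":0,"ay":0,"az":0,"gripper":0}]}}

```text
clock: 6.95
eef_pos: [530.1, -307.0, 242.0]
tool_rot: [3.14, -0.001, 2.953]
force: [0.7, 0.0, -0.8]
width: 23.7
gripper_force: 58.9
```

```bash
python3 - <<'E'
from h import *
np.set_printoptions(precision=2,suppress=True)
W=snap('wrist'); s=W['s']; print(s['clock'],s['eef_pos'],s['tool_rot'],s['width'],s['force'])
S=snap('side')
for n,im in(('w',W),('s',S)):
  P=pts(im); q=P.reshape(-1,3); q=q[~np.isnan(q[:,0])]
  d=np.hypot(q[:,0]-530,q[:,1]+308)
  m=q[(q[:,2]>76)&(q[:,2]<86)&(d<36)]; print(n,'rim',len(m))
  if len(m)>20:
    A=np.c_[2*m[:,:2],np.ones(len(m))]; print(m.mean(0),m.min(0),m.max(0))
  for z0,z1 in((132,150),(150,170),(170,190),(190,205)):
    m=q[(q[:,2]>z0)&(q[:,2]<z1)&(d<25)]
    if len(m): print('tube',z0,len(m),m.mean(0),m.min(0),m.max(0))
a=W['color'][...,::-1]; b=cv2.resize(S['color'][120:340,200:360][...,::-1],(291,400),interpolation=cv2.INTER_CUBIC)
cv2.imwrite('pics/w3.png',np.hstack([a[:,100:600],b]))
E
```

```text
6.95 [ 530.09 -306.98  242.01] [ 3.14 -0.    2.95] 23.668673444875154 [ 0.73  0.04 -0.76]
w rim 1435
[ 522.15 -306.37   79.44] [ 497.96 -338.05   76.01] [ 556.18 -276.31   82.28]
tube 132 131 [ 519.85 -304.36  144.37] [ 517.22 -316.59  137.76] [ 527.43 -293.72  150.  ]
tube 150 269 [ 519.92 -304.03  160.34] [ 517.17 -316.53  150.07] [ 527.84 -293.53  169.76]
tube 170 366 [ 519.89 -303.89  180.36] [ 517.2  -316.45  170.13] [ 528.07 -293.45  190.  ]
tube 190 365 [ 519.96 -304.    197.72] [ 517.2  -316.34  190.06] [ 527.65 -293.33  205.  ]
s rim 346
[ 525.63 -307.38   80.62] [ 496.22 -341.11   76.06] [ 557.41 -278.36   85.29]
tube 132 61 [ 531.94 -315.08  144.72] [ 517.43 -320.8   139.44] [ 540.71 -303.4   149.97]
tube 150 119 [ 531.98 -316.09  159.97] [ 517.04 -321.34  150.12] [ 540.83 -303.22  169.99]
tube 170 123 [ 531.86 -315.53  179.65] [ 517.81 -321.6   170.11] [ 541.25 -301.63  189.1 ]
tube 190 94 [ 531.7  -315.53  197.02] [ 517.81 -321.76  190.03] [ 540.97 -305.49  204.74]
```

View pics/w3.png

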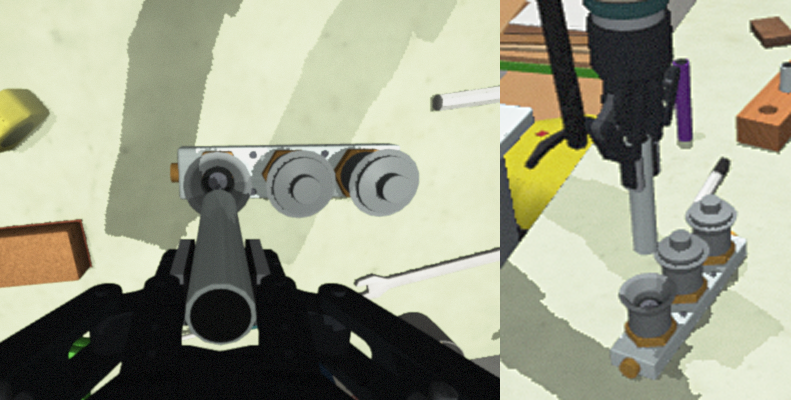

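The wrist view shows the tube hanging straight, its foot at about z 138, just in front of the open mouth at (217,180) in the crop. In the side view it stands directly above the port. The offset is about 1 mm. I'll lower it to just above the seal.

{"api": "step_arm", "payload": {"plan": [{"dx":0.0015,"dy":-0.0044,"dz":0.0333,"ax":0,"ay":0,"az":0,"gripper":0},{"dx":0,"dy":0,"dz":0.0333,"ax":0,"ay":0,"az":0,"gripper":0},{"dx":0,"dy":0,"dz":0.0333,"ax":0,"ay":0,"az":0,"gripper":0},{"dx":0,"dy":0,"dz":0.0333,"ax":0,"ay":0,"az":0,"gripper":0},{"dx":0,"dy":0,"dz":0.03,"ax":0,"ay":0,"az":0,"gripper":0},{"dx":0,"dy":0,"dz":0.03,"ax":0,"ay":0,"az":0,"gripper":0},{"dx":0,"dy":0,"dz":0.02,"ax":0,"ay":0,"az":0,"gripper":0},{"dx":0,"dy":0,"dz":0.015,"ax":0,"ay":0,"az":0,"gripper":0},{"dx":0,"dy":0,"dz":0,"ax":0,"ay":0,"az":0,"gripper":0}]}}

```text
clock: 8.18
eef_pos: [529.4, -309.1, 173.5]
tool_rot: [3.141, -0.0, 2.953]
force: [0.2, 0.1, -1.3]
width: 24.0
gripper_force: 58.9
```

{"api": "step_arm", "payload": {"plan": [{"dx":0,"dy":0,"dz":0.01,"ax":0,"ay":0,"az":0,"gripper":0},{"dx":0,"dy":0,"dz":0.01,"ax":0,"ay":0,"az":0,"gripper":0},{"dx":0,"dy":0,"dz":0.01,"ax":0,"ay":0,"az":0,"gripper":0},{"dx":0,"dy":0,"dz":0.01,"ax":0,"ay":0,"az":0,"gripper":0},{"dx":0,"dy":0,"dz":0.01,"ax":0,"ay":0,"az":0,"gripper":0},{"dx":0,"dy":0,"dz":0,"ax":0,"ay":0,"az":0,"gripper":0}]}}

```text
clock: 8.93
eef_pos: [529.8, -309.2, 159.5]
tool_rot: [-3.141, 0.001, 2.953]
force: [-1.4, 1.0, 3.7]
width: 23.7
gripper_force: 59.4
```

{"api": "step_arm", "payload": {"plan": [{"dx":0,"dy":0,"dz":0.01,"ax":0,"ay":0,"az":0,"gripper":0},{"dx":0,"dy":0,"dz":0.01,"ax":0,"ay":0,"az":0,"gripper":0},{"dx":0,"dy":0,"dz":0.01,"ax":0,"ay":0,"az":0,"gripper":0},{"dx":0,"dy":0,"dz":0.01,"ax":0,"ay":0,"az":0,"gripper":0},{"dx":0,"dy":0,"dz":0,"ax":0,"ay":0,"az":0,"gripper":0}]}}

```text
clock: 9.55
eef_pos: [529.7, -309.2, 147.5]
tool_rot: [-3.141, 0.001, 2.953]
force: [-0.8, 0.9, 5.7]
width: 23.8
gripper_force: 59.5
```

{"api": "step_arm", "payload": {"plan": [{"dx":0,"dy":0,"dz":0.007,"ax":0,"ay":0,"az":0,"gripper":0},{"dx":0,"dy":0,"dz":0.007,"ax":0,"ay":0,"az":0,"gripper":0},{"dx":0,"dy":0,"dz":0.005,"ax":0,"ay":0,"az":0,"gripper":0},{"dx":0,"dy":0,"dz":0,"ax":0,"ay":0,"az":0,"gripper":0}]}}

```text
clock: 10.05
eef_pos: [530.0, -309.3, 142.8]
tool_rot: [-3.141, 0.001, 2.953]
force: [-1.7, 1.8, 10.5]
width: 23.8
gripper_force: 60.2
```

```bash
python3 - <<'E'
from h import *
np.set_printoptions(precision=1,suppress=True)
for n in('top','side','wrist'):
  im=snap(n); P=pts(im); q=P.reshape(-1,3); q=q[~np.isnan(q[:,0])]
  d=np.hypot(q[:,0]-530,q[:,1]+308)
  for z0,z1 in((84,95),(95,110),(110,125),(125,150),(150,180)):
    m=q[(q[:,2]>z0)&(q[:,2]<z1)&(d<17)]
    if len(m): print(n,z0,len(m),m.mean(0),m.min(0),m.max(0))
  if n=='side': S=im
b=cv2.resize(S['color'][150:340,220:380][...,::-1],(480,570),interpolation=cv2.INTER_CUBIC)
cv2.imwrite('pics/w4.png',b)
E
```

```text
top 84 8 [ 523.  -299.3   90. ] [ 518.4 -304.5   84.6] [ 528.7 -295.5   93.7]
top 95 6 [ 519.6 -303.6  101.4] [ 517.8 -308.4   96.8] [ 523.1 -298.8  106.7]
top 110 5 [ 521.1 -299.8  118.1] [ 519.5 -302.6  110.7] [ 522.5 -297.9  124.7]
top 125 8 [ 519.6 -302.6  138.2] [ 518.2 -306.7  126.9] [ 521.4 -299.1  147.1]
top 150 1 [ 518.1 -307.9  150.8] [ 518.1 -307.9  150.8] [ 518.1 -307.9  150.8]
side 84 60 [ 531.9 -317.9   89.5] [ 518.6 -323.1   84. ] [ 539.9 -305.5   94.7]
side 95 80 [ 530.7 -318.9  102.9] [ 516.7 -323.8   95.1] [ 540.3 -309.3  109.9]
side 110 54 [ 535.1 -316.2  116.7] [ 519.2 -323.6  110.5] [ 540.8 -298.6  124.6]
side 125 87 [ 539.  -309.2  137.7] [ 535.6 -323.4  125. ] [ 543.3 -297.5  149.8]
side 150 123 [ 537.  -307.1  164.2] [ 518.4 -323.1  150.1] [ 543.9 -292.2  179.8]
wrist 84 231 [ 519.6 -306.3   89.5] [ 516.9 -318.6   84. ] [ 527.8 -295.7   95. ]
wrist 95 396 [ 519.7 -306.1  102.8] [ 516.9 -318.6   95. ] [ 527.2 -295.7  110. ]
wrist 110 532 [ 519.9 -306.   118.1] [ 516.8 -319.2  110.1] [ 527.8 -292.9  125. ]
wrist 125 1661 [ 520.1 -306.3  138.6] [ 516.6 -319.9  125. ] [ 529.1 -292.6  150. ]
wrist 150 5798 [ 526.4 -307.1  164.9] [ 516.3 -323.   150. ] [ 542.5 -291.9  179.4]
```

View pics/w4.png

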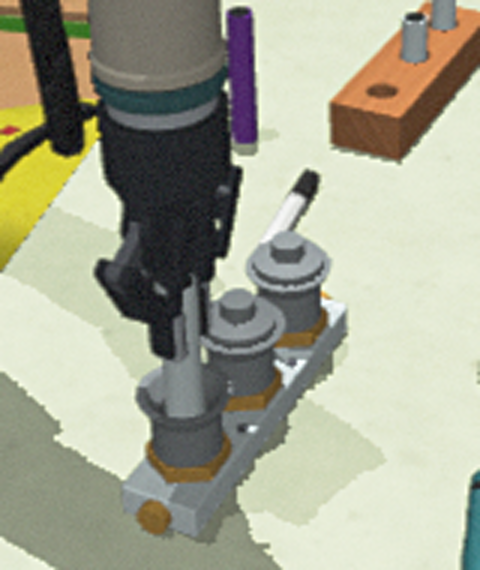

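The side view shows the tube upright, deep in the open socket, with the fingers well above the rim. I'll press on until the force shows it has bottomed.

{"api": "step_arm", "payload": {"plan": [{"dx":0,"dy":0,"dz":0.007,"ax":0,"ay":0,"az":0,"gripper":0},{"dx":0,"dy":0,"dz":0,"ax":0,"ay":0,"az":0,"gripper":0}]}}

```text
clock: 10.45
eef_pos: [530.4, -309.5, 142.7]
tool_rot: [-3.141, 0.003, 2.953]
force: [-4.7, 2.7, 23.8]
width: 23.5
gripper_force: 61.3
```

It has bottomed: z is steady while the force rose to 24 N. I'll ease off, release and retreat upward.

{"api": "step_arm", "payload": {"plan": [{"dx":0,"dy":0,"dz":-0.007,"ax":0,"ay":0,"az":0,"gripper":0},{"dx":0,"dy":0,"dz":0,"ax":0,"ay":0,"az":0,"gripper":1},{"dx":0,"dy":0,"dz":0,"ax":0,"ay":0,"az":0,"gripper":1},{"dx":0,"dy":0,"dz":0,"ax":0,"ay":0,"az":0,"gripper":1},{"dx":0,"dy":0,"dz":0,"ax":0,"ay":0,"az":0,"gripper":1},{"dx":0,"dy":0,"dz":0,"ax":0,"ay":0,"az":0,"gripper":1},{"dx":0,"dy":0,"dz":0,"ax":0,"ay":0,"az":0,"gripper":1},{"dx":0,"dy":0,"dz":-0.03,"ax":0,"ay":0,"az":0,"gripper":1},{"dx":0,"dy":0,"dz":-0.06,"ax":0,"ay":0,"az":0,"gripper":1},{"dx":0,"dy":0,"dz":-0.08,"ax":0,"ay":0,"az":0,"gripper":1},{"dx":0,"dy":0,"dz":-0.08,"ax":0,"ay":0,"az":0,"gripper":1},{"dx":0,"dy":0,"dz":-0.08,"ax":0,"ay":0,"az":0,"gripper":1},{"dx":0,"dy":0,"dz":0,"ax":0,"ay":0,"az":0,"gripper":1},{"dx":0,"dy":0,"dz":0,"ax":0,"ay":0,"az":0,"gripper":1}]}}

```text
clock: 12.2
eef_pos: [529.3, -309.0, 240.2]
tool_rot: [3.142, -0.0, 2.953]
force: [-0.1, 0.1, -0.2]
width: 85.2
gripper_force: 0.0
```

```bash
python3 - <<'E'
from h import *
np.set_printoptions(precision=1,suppress=True)
for n in('side','wrist'):
  im=snap(n); P=pts(im); q=P.reshape(-1,3); q=q[~np.isnan(q[:,0])]
  d=np.hypot(q[:,0]-530,q[:,1]+308)
  for z0,z1 in((90,110),(140,160),(160,180),(160,200)):
    m=q[(q[:,2]>z0)&(q[:,2]<z1)&(d<22)]
    if len(m): print(n,z0,len(m),m.mean(0),m.min(0),m.max(0))
  if n=='side': S=im
b=cv2.resize(S['color'][150:340,220:380][...,::-1],(480,570),interpolation=cv2.INTER_CUBIC)
cv2.imwrite('pics/w5.png',b)
E
```

```text
side 90 103 [ 531.1 -318.8   99.7] [ 517.  -324.4   90.2] [ 540.4 -305.9  109.6]
side 140 116 [ 531.4 -318.8  150.1] [ 516.9 -324.3  140. ] [ 540.8 -306.6  159.8]
side 160 141 [ 529.5 -314.2  168. ] [ 517.  -324.1  160.1] [ 540.1 -298.   172.1]
side 160 141 [ 529.5 -314.2  168. ] [ 517.  -324.1  160.1] [ 540.1 -298.   172.1]
wrist 90 137 [ 519.8 -306.4  100.4] [ 517.1 -319.    90. ] [ 527.5 -296.2  109.7]
wrist 140 247 [ 519.9 -306.4  150.4] [ 517.2 -319.1  140. ] [ 527.4 -296.2  160. ]
wrist 160 1217 [ 528.3 -308.2  168. ] [ 517.1 -320.4  160. ] [ 541.5 -296.2  170.2]
wrist 160 1217 [ 528.3 -308.2  168. ] [ 517.1 -320.4  160. ] [ 541.5 -296.2  170.2]
```

View pics/w5.png

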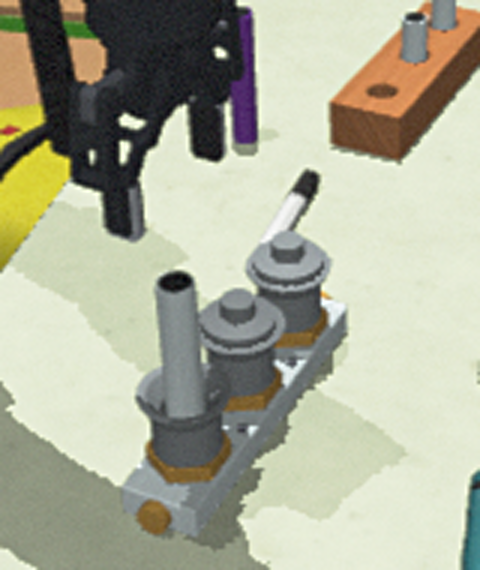

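The tube stands upright in the open port, its top at (175,282) in the crop and at z about 169 mm, which matches the bottomed height. The gripper is clear of it. I'll hand in.

```bash
python3 -c "
from cell import ctrl
print(ctrl.finish_job())"
```

```text
the job is handed in; nothing more can be done
None
```

The long tube is standing upright and bottomed in the open port, released with the gripper clear, and the job was handed in at about 12.3 s; the hand-in call gave no verdict.

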